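Level the small hinged shelf and keep its foot pressed down

ROBOT

A 6-joint arm with a two-finger parallel gripper is mounted at the origin on a cart in front of the work surface, level with it; the furniture and walls round the work are solid. World frame = base frame: x ahead of the robot, y to its left, z up, the work surface at z = 0. Lengths are in m, angles in degrees, forces in N, time in s.
With the tool pointing down it reaches from about 0.3 to 0.75 m from the base axis. Payload 8.5 kg.
Tool frame: the origin (TCP) lies at the very end of the fingers, on their centre line; the grasp point (between the pads) lies 19 mm behind it; z points along the fingers, y is the line along which they close (so a half turn about z gives the same grasp; the last joint's range is limited). The gripper opens to 85 mm and grips with 20 to 120 N. Pads are 22 mm wide; open, the fingers measure 114 mm over their backs; the gripper's body (76 mm by 85 mm) begins 54 mm behind the grasp point. The pads swing forward as they close: fully open they stand 13 mm farther back than shut.
Start: joints at [-84.013, 21.807, 74.336, -0, 83.858, -12.336], TCP at [0.173, -0.522, 0.231] pointing down, gripper open.
Joint ranges: [-178.18, 178.18], [-50.72, 133.34], [12.68, 142.11], [-81.47, 261.47], [9.98, 163.14], [-165.26, 165.26]. Speed limits (degrees/s): [136.94, 136.94, 180, 180, 180, 180].

INTERFACE

Orientations are given as a 3x3 rotation matrix whose columns are the frame's x, y, z axes.
In Python, from rig import observe, cams, ticket gives the robot as it stands.
- The arm moves only by the tool move_arm, never from a script. Its arguments are lists of equal length, an entry for each row: "jaw": the finger opening in cm, from 0 to 8.54; "dp": the shift along the tool's x, y, z in cm, a list of three; "turn": the turn, a rotation vector about the tool's x, y, z in rad, a list of three. In form: {"jaw": [jaw, ...], "dp": [[tx, ty, tz], ...], "turn": [[wx, wy, wz], ...]}. A call has 1 to 12 rows; each row shifts and turns the commanded pose from where the row before left it, along the tool's axes as they then stand; what a row does not reach is not made up. A row lasts 1/12 s, in which the tool goes at most 41.7 mm and 7.16 degrees, less where a joint would pass 70% of its speed; a pose out of reach is approached as far as the arm can. A call is refused whole if a number of a shift passes 4.17 or a number of a turn 0.125, either way. A call with a gripper value outside its range is refused whole. The fingers move at their own pace and stop on an object; "force" is the grip in N (left out, the last holds). Time passes only in rows, so rows that do not move let the fingers close. It gives the time, the measured TCP pose, the force, the opening and the grip force at its end, in the units of the state.
- observe(): the state, without advancing time (a new reading comes with each control period).
- cams.get_image(name): name is "scene" or "top"; returns (picture, depth): 420x560x3 uint8, red, green, blue; 420x560 float32, m along the optical axis (not along the pixel's ray), 0 where there is no reading.
- cams.calibration(name): a dict with "vertical_fov" (degrees; the focal length in pixels is half the picture's height over the tangent of half this angle, whatever the lens; pixels are square), "cx", "cy" (the principal point, pixels), "view" (4x4, takes a point from world to camera coordinates). Camera axes: x right, y up, looking along -z (the intrinsics and any distortion apply to the point x, -y, -z); pixel columns grow to the right and rows downward; lengths in m; the calibration is good to about 2 mm. A picture is of the moment at which its call begins. calibration takes no time and is no camera call.
- ticket.close_job(): hands the job in; it is judged then, once.
Trained networks look in the newest picture that a camera, given by its name, has taken for a name from the list of things; names that differ only in an ending like _2 or _b are one class to them, and where a whole thing is asked for, a point or a joint stands for the part that bears it (a point fixed in the world has none). Each returns a list of dicts, best first, with "p" (0 to 1); they miss things now and then, are a little off and sometimes report something else, mostly with a low value. They report only what shows in the picture. A call takes as long as a camera call.
- cams.spot_in(camera, query): "box" ([centre column, centre row, width, height] as shares, 0 to 1, of the picture: columns of its width, rows of its height, round what is visible of it).
- cams.outline_of(camera, query): "mask" (420x560 bool, what is visible of it) and "box" ([centre column, centre row, width, height] as shares, 0 to 1, of the picture: columns of its width, rows of its height, round what is visible of it).
- cams.mark_of(camera, query): "location" ([column, row] as shares, 0 to 1, of the picture: columns of its width, rows of its height: a listed point, or the origin of a listed thing).
The state is a dict: "time_s": time; "q": joint angles; "qvel": joint speeds; "joint_efforts": joint torques, N m; "position": TCP position; "tool_rot": TCP orientation; "ft_force": force on the tool from outside, world axes, zero at the start; "wrist_torque": the same for the moment, N m; "grip_width": finger opening in m; "gripper_force": force on a finger pad.
Only numpy, scipy, OpenCV 4.12 (cv2) and the standard library are available. Lean on these libraries where they do the work, as an engineer would, in place of code of your own. Each camera call takes 0.05 s, during which the arm holds its last target. There are 200 camera calls.

TASK

Level the small sprung shelf on the bench: take the round knob at its raised end, press it straight down until the foot under it stands firmly on the rubber pad, and then, still pressing, turn the knob clockwise (seen from above) until the bubble of the spirit level rests midway between its two lines. Finish still holding the knob, foot pressed on the pad and bubble centred: do not let go. Leave the jar, the tin and the tape roll standing about it alone.

Things in the scene. Friction and masses are not known exactly. Their poses are not given: they have to be found in the camera images.
- knob_grip (a point): Middle of the black ribbed round head of the levelling-foot knob: upright cylinder, 40 mm across, 30 mm tall (15 mm above and below this point). Its steel neck below, 22 mm thick, is 16 mm tall; the shelf plate's top is 31 mm below this point. The level on the shelf stops 65 mm from the knob's axis and is 21 mm lower than the knob's top.
- foot_tip (a point): Centre of the underside of the foot (20 mm rubber disc on a rod) below knob and shelf, at the start 6 to 8 mm above the pad. Springs hold the shelf up: the knob gives at about 5 N of push and needs about 8 N to bring the foot to the pad; more only loads the pad (12 to 20 N in all is good). Let go, it springs up. With the foot on the pad, turning lifts the knob 3 mm a radian clockwise.
- pad_top (a point): Centre of the top of the 26 mm rubber pad on the fixed stand, below the foot, 13 mm above the bench. Its frame is the stand's (base plate 90 x 250 mm): y points along the shelf from the hinge end to the knob end (the robot's left), z up. The foot stands on the pad when foot_tip is level with this point.
- level_middle (a point): Top of the yellow-green tube of the spirit level on the shelf, half-way between its two black lines (30 mm apart, inner edges); 123 mm from the knob's axis towards the hinge. The black level body is 30 x 116 x 18 mm, the tube lies along the shelf.
- bubble (a joint): Place of the white bubble (18 mm long) along the tube, in m from midway between the lines: 0 centred, positive towards the knob, within +-0.036. It goes to the higher end. Shelf sprung up: +0.035; foot on the pad but too far in: negative. Pressed on the pad, a radian of the knob moves it about 0.026 m (clockwise: towards the knob).
- foot_knob: The same knob; origin on its upright axis, 34 mm below knob_grip. It sits on the free end of the shelf, 185 mm from the hinge, and goes up and down with it. It turns stiffly (0.15 N m) and stays where it is left. Clockwise from above drives the foot out by 3 mm a radian. It starts 0.6 to 1.3 rad short of level, so it must go clockwise; it can turn 2 rad that way.
- jar_2_mid (a point): Bystander: centre of a white plastic jar with a teal lid, 57 mm in diameter, 60 mm tall, standing loose behind the shelf.
- tin_1_mid (a point): Bystander: centre of a food tin, 58 mm in diameter, 72 mm tall, standing loose behind the shelf, to the right.
- tape_3_mid (a point): Bystander: centre of a small roll of black tape lying flat, 53 mm across, 19 mm tall, to the left of the shelf.

How it is judged (in metres and radians):
On the way, in this order (a step that is already met when the one before it is completed fails the run):
1. the knob is pressed down until the foot stands on the pad (z of foot_tip in the frame of pad_top below 0.0007 m and contact force between the fingers and foot_knob above 3 N), for 0.2 s.
2. the knob is turned, foot on the pad, until the bubble is centred (all of step 1 and value of joint bubble between -0.006 and 0.006 m), for 0.3 s.
At the end, for the whole second after the job is handed in: Held through the last second: the fingers still hold or press the knob (more than 3 N of contact), the foot's underside is within 0.7 mm of the pad, and the bubble is within 6 mm of the middle (inside the two lines) (all of step 2); the arm keeps its last pose, push and grip.
It fails at once if the teal-lidded jar is pushed more than 25 mm or tipped over (distance of jar_2_mid from where it was at the start of the episode above 0.025 m or angle between jar_2_mid's own z axis and vertical above 0.5 rad).
It fails at once if the tin is pushed more than 25 mm or tipped over (distance of tin_1_mid from where it was at the start of the episode above 0.025 m or angle between tin_1_mid's own z axis and vertical above 0.5 rad).
It fails at once if the tape roll is pushed more than 25 mm or tipped over (distance of tape_3_mid from where it was at the start of the episode above 0.025 m or angle between tape_3_mid's own z axis and vertical above 0.5 rad).
It also fails if it takes over 48 s, if anything falls off the work surface, if the arm or the gripper's body presses on something with over 40 N, if the wrist force passes 120 N, or if a joint passes its speed limit or range.

## Working session

There is one attempt and no reset: what is moved stays moved. The work goes in short steps, Python scripts to look and compute and a tool call to move; the robot and the scene stay as the last step left them, time stands still between calls to the robot, and variables do not carry over. Pictures are saved under pics/ and viewed, at most 10 in all, crops included, and the job is handed in when it is done.

Besides the shell and the picture viewer there is one more tool, called by a JSON object that holds its "op" and its "data". move_arm: Moves the arm, as the interface text tells. Its arguments: {"type":"object","properties":{"jaw":{"type":"array","items":{"type":"number"}},"dp":{"type":"array","items":{"type":"array","items":{"type":"number"}}},"turn":{"type":"array","items":{"type":"array","items":{"type":"number"}}},"force":{"type":"number"}},"required":["jaw","dp","turn"]}

```bash
mkdir -p pics
cat > h.py <<'E'
from rig import observe,cams,ticket
import numpy as np,cv2
def K(n):
    c=cams.calibration(n); return 210/np.tan(np.radians(c['vertical_fov'])/2),c['cx'],c['cy'],np.array(c['view'])
def ray(n,u,v):
    f,cx,cy,V=K(n); d=np.array([(u-cx)/f,-(v-cy)/f,-1.]); R=V[:3,:3]; return -R.T@V[:3,3],R.T@d
def pt(n,u,v,D):
    o,d=ray(n,u,v); return o+d*D
def proj(n,p):
    f,cx,cy,V=K(n); q=V[:3,:3]@p+V[:3,3]; return cx+f*q[0]/-q[2],cy-f*q[1]/-q[2]
def tri(a,b):
    (o1,d1),(o2,d2)=ray('scene',*a),ray('top',*b)
    s=np.linalg.lstsq(np.c_[d1,-d2],o2-o1,rcond=None)[0]; p,q=o1+s[0]*d1,o2+s[1]*d2
    return (p+q)/2,np.linalg.norm(p-q)
E
python3 - <<'E'
from h import *
np.set_printoptions(precision=4,suppress=True)
P={}
for n in('scene','top'):
    im,D=cams.get_image(n); cv2.imwrite(f'pics/{n}0.png',im[...,::-1]); c=cams.calibration(n); print(n,{k:c[k] for k in c if k!='view'})
    print(K(n)[3])
    for q in('knob_grip','level_middle','pad_top','foot_tip','jar_2_mid','tin_1_mid','tape_3_mid','bubble'):
        r=cams.mark_of(n,q)
        if r:
            u,v=r[0]['location'][0]*560,r[0]['location'][1]*420; P[n,q]=(u,v)
            print(q,round(r[0]['p'],2),round(u),round(v),pt(n,u,v,D[min(int(v),419),min(int(u),559)]))
for (n,q) in list(P):
    if n=='scene' and ('top',q) in P: print(q,tri(P[n,q],P['top',q]))
s=observe();print(s['position'],s['tool_rot'],s['grip_width'],s['ft_force'],s['time_s'])
E
```

```text
scene {'vertical_fov': 49.33602552490405, 'cx': 278.95110547820764, 'cy': 208.0098444787474}
[[-0.8819 -0.4712  0.0171  0.3919]
 [ 0.3662 -0.6617  0.6543 -0.2849]
 [-0.297   0.5832  0.7561 -0.716 ]
 [ 0.      0.      0.      1.    ]]
knob_grip 0.75 322 183 [ 0.4406 -0.1627  0.0972]
level_middle 0.73 343 147 [ 0.454  -0.3049  0.0724]
pad_top 0.97 314 209 [ 0.4397 -0.1334  0.0504]
foot_tip 0.58 314 206 [ 0.4423 -0.1404  0.052 ]
jar_2_mid 0.72 230 230 [ 0.5531 -0.0099  0.0546]
tin_1_mid 0.73 278 152 [ 0.5107 -0.1122  0.1849]
tape_3_mid 0.69 252 326 [ 0.4369  0.1127 -0.0034]Traceback (most recent call last):
  File "<stdin>", line 8, in <module>
ValueError: it knows: foot_knob, foot_tip, jar_2_mid, knob_grip, level_middle, pad_top, tape_3_mid, tin_1_mid
```

```bash
python3 -c "
import cv2
cv2.imwrite('pics/both0.png',cv2.resize(cv2.vconcat([cv2.imread('pics/scene0.png'),cv2.imread('pics/top0.png')]),(400,600)))"; ls; ls pics
```

```text
h.py
pics
scene0.png[ WARN:0@0.010] global loadsave.cpp:275 findDecoder imread_('pics/top0.png'): can't open/read file: check file path/integrity
Traceback (most recent call last):
cv2.error: OpenCV(4.12.0) /io/opencv/modules/core/src/matrix_operations.cpp:109: error: (-215:Assertion failed) src[i].dims <= 2 && src[i].cols == src[0].cols && src[i].type() == src[0].type() in function 'vconcat'
```

View pics/scene0.png

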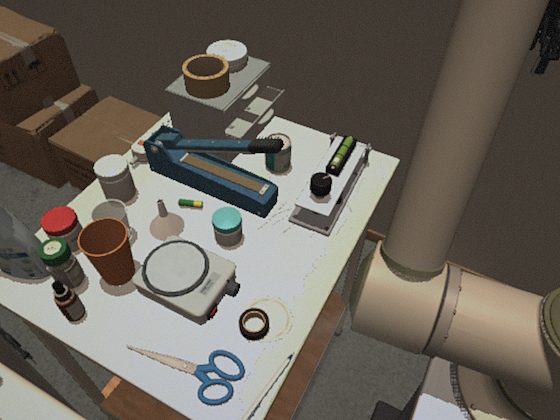

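The scene view shows the black knob at about (321,183), the level at about (342,152) on the shelf running up and to the right, the jar at (228,225), the tin at (280,152) and the tape at (254,322). A guillotine's black handle ends near (265,145), next to the tin.

Run:
```python
from h import *
np.set_printoptions(precision=4,suppress=True)
P={}
for n in('scene','top'):
    im,D=cams.get_image(n); cv2.imwrite(f'pics/{n}1.png',im[...,::-1]); c=cams.calibration(n); print(n,{k:c[k] for k in c if k!='view'})
    if n=='top':print(K(n)[3])
    for q in('knob_grip','foot_knob','level_middle','pad_top','foot_tip','jar_2_mid','tin_1_mid','tape_3_mid'):
        r=cams.mark_of(n,q)
        if r:
            u,v=r[0]['location'][0]*560,r[0]['location'][1]*420; P[n,q]=(u,v)
            if n=='top':print(q,round(r[0]['p'],2),round(u),round(v),pt(n,u,v,D[min(int(v),419),min(int(u),559)]))
for (n,q) in list(P):
    if n=='scene' and ('top',q) in P: print(q,tri(P[n,q],P['top',q]))
s=observe();print(s['position'],s['tool_rot'],s['grip_width'],s['ft_force'],s['time_s'])
# knob masks -> depth
for n in('scene','top'):
    im,D=cams.get_image(n); r=cams.outline_of(n,'foot_knob')
    for m in r[:1]:
        v,u=np.nonzero(m['mask']&(D>0)); X=np.array([pt(n,a,b,D[b,a]) for a,b in zip(u+.0,v)])
        print(n,m['p'],m['box'],len(u),u.min(),u.max(),v.min(),v.max(),np.percentile(X,[5,50,95],axis=0))
```

```text
scene {'vertical_fov': 49.33602552490405, 'cx': 278.95110547820764, 'cy': 208.0098444787474}
top {'vertical_fov': 52.38606414638869, 'cx': 276.0594177752894, 'cy': 208.99210408505218}
[[ 0.0177 -0.9998 -0.0125 -0.1027]
 [ 0.9937  0.0162  0.1106 -0.5103]
 [-0.1104 -0.0144  0.9938 -0.9041]
 [ 0.      0.      0.      1.    ]]
knob_grip 0.56 310 241 [ 0.441  -0.1631  0.0962]
foot_knob 0.63 311 239 [ 0.445  -0.1656  0.0975]
level_middle 0.75 370 242 [ 0.4422 -0.29    0.07  ]
jar_2_mid 0.96 247 182 [ 0.5643 -0.031   0.059 ]
tin_1_mid 0.85 348 174 [ 0.5836 -0.2441  0.0665]
tape_3_mid 0.74 180 247 [0.4271 0.119  0.0005]
knob_grip (array([ 0.4415, -0.1634,  0.0911]), np.float64(0.0006239897866456373))
foot_knob (array([ 0.4446, -0.1691,  0.0568]), np.float64(0.004512885853139733))
level_middle (array([ 0.4461, -0.2836,  0.0929]), np.float64(0.010053023473460345))
jar_2_mid (array([ 0.5679, -0.0292,  0.0346]), np.float64(0.0014960381707038097))
tin_1_mid (array([ 0.5847, -0.2487,  0.0445]), np.float64(0.006865942191419606))
tape_3_mid (array([0.4309, 0.1175, 0.014 ]), np.float64(0.008627971504336454))
[ 0.1729 -0.5221  0.2313] [[ 0.9493  0.3143  0.    ]
 [ 0.3143 -0.9493 -0.    ]
 [-0.      0.     -1.    ]] 0.08570419025779201 [ 0.0681  0.5087 -0.1817] 1.3Traceback (most recent call last):
  File "<stdin>", line 19, in <module>
IndexError: only integers, slices (`:`), ellipsis (`...`), numpy.newaxis (`None`) and integer or boolean arrays are valid indices
```

View pics/top1.png

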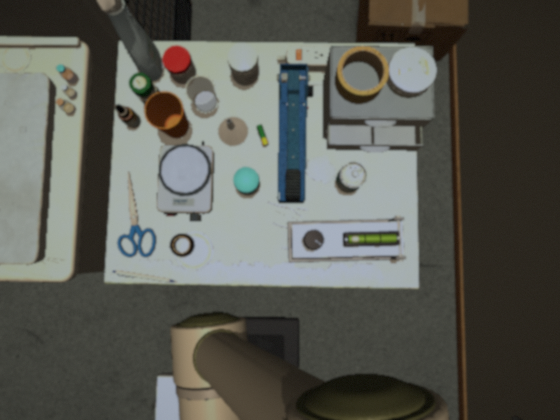

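The top view shows the knob at about (313,240), the level centred near (371,240), the jar at (247,180), the tin at (351,176) and the guillotine handle ending near (292,200). Next I'll refine the knob axis.

```bash
cat >> h.py <<'E'
np.set_printoptions(precision=4,suppress=True)
def cloud(n,D,u0,u1,v0,v1):
    v,u=np.mgrid[v0:v1,u0:u1]; v,u=v.ravel(),u.ravel(); k=D[v,u]>0
    return np.array([pt(n,a,b,D[b,a]) for a,b in zip(u[k],v[k])])
def delta(goal):
    s=observe(); R=np.array(s['tool_rot']); return R.T@(np.array(goal)-s['position'])*100
E
python3 - <<'E'
from h import *
for n,w in(('top',(290,336,220,262)),('scene',(300,345,160,205))):
    im,D=cams.get_image(n); X=cloud(n,D,*w); k=X[(X[:,2]>.08)&(np.hypot(X[:,0]-.443,X[:,1]+.165)<.04)]
    t=k[k[:,2]>np.percentile(k[:,2],95)-.006]
    print(n,len(k),len(t),k.min(0),k.max(0),(t.min(0)+t.max(0))/2,t.mean(0),np.median(t[:,2]))
    for q in('foot_knob','level_middle'):
        r=cams.outline_of(n,q)
        if r: v,u=np.nonzero(r[0]['mask']);print(q,r[0]['p'],u.min(),u.max(),v.min(),v.max(),u.mean(),v.mean())
    X=cloud(n,D,*( (270,310,180,215) if n=='top' else (250,290,130,160))); print('handle',np.percentile(X[X[:,2]>.05],[2,50,98],axis=0))
print(delta([.4425,-.1645,.19]))
E
```

```text
top 333 315 [ 0.4251 -0.1925  0.0832] [ 0.4654 -0.152   0.102 ] [ 0.4452 -0.1721  0.098 ] [ 0.4454 -0.1717  0.0976] 0.09769833952795592
foot_knob 0.78 303 324 229 249 313.5722222222222 239.04166666666666
level_middle 0.94 292 404 220 257 347.4311584553928 238.75446071904128
handle [[ 0.5114 -0.1551  0.0501]
 [ 0.5365 -0.1246  0.1857]
 [ 0.5701 -0.0978  0.1951]]
scene 374 274 [ 0.4258 -0.1899  0.0803] [ 0.4677 -0.1478  0.1007] [ 0.4467 -0.1694  0.0971] [ 0.4458 -0.1675  0.0974] 0.0974933415702357
foot_knob 0.75 309 331 173 199 320.00612244897957 185.31836734693877
level_middle 0.75 294 365 136 217 330.478813559322 176.31673728813558
handle [[ 0.5128 -0.2794  0.0522]
 [ 0.5585 -0.1304  0.1727]
 [ 0.6425 -0.1098  0.194 ]]
[ 36.8368 -25.4724   4.1318]
```

{"op": "move_arm", "data": {"jaw": [8.5,8.5,8.5,8.5,8.5,8.5,8.5,8.5,8.5,8.5,8.5,8.5], "dp": [[2.2,-1.5,0.2],[2.2,-1.5,0.2],[2.2,-1.5,0.2],[2.2,-1.5,0.2],[2.2,-1.5,0.2],[2.2,-1.5,0.2],[2.2,-1.5,0.2],[2.2,-1.5,0.2],[2.2,-1.5,0.2],[2.2,-1.5,0.2],[2.2,-1.5,0.2],[2.2,-1.5,0.2]], "turn": [[0,0,0],[0,0,0],[0,0,0],[0,0,0],[0,0,0],[0,0,0],[0,0,0],[0,0,0],[0,0,0],[0,0,0],[0,0,0],[0,0,0]], "force": 60}}

```text
time_s: 2.7
position: [0.3676, -0.2671, 0.2074]
tool_rot: [[0.949, 0.314, 0.0], [0.314, -0.949, -0.0], [0.0, 0.0, -1.0]]
ft_force: [0.8, -0.5, 0.7]
grip_width: 0.0848
gripper_force: 0.0
```

{"op": "move_arm", "data": {"jaw": [8.5,8.5,8.5,8.5,8.5,8.5,8.5,8.5,8.5,8.5,8.5,8.5], "dp": [[2.1,-1.4,0.1],[2.1,-1.4,0.1],[2.1,-1.4,0.1],[2.1,-1.4,0.1],[2.1,-1.2,0.2],[0,0,0],[0,0,0],[0,0,0],[0,0,0],[0,0,0],[0,0,0],[0,0,0]], "turn": [[0,0,0],[0,0,0],[0,0,0],[0,0,0],[0,0,0],[0,0,-0.1],[0,0,-0.1],[0,0,-0.1],[0,0,-0.1],[0,0,-0.06],[0,0,0],[0,0,0]]}}

```text
time_s: 3.7
position: [0.4452, -0.1706, 0.2014]
tool_rot: [[0.712, 0.702, 0.0], [0.702, -0.712, -0.0], [0.0, 0.0, -1.0]]
ft_force: [0.2, 0.1, 0.2]
grip_width: 0.0851
gripper_force: 0.0
```

Run:
```python
from h import *
s=observe();print(s['position'],s['tool_rot'],s['q'],s['ft_force'],s['time_s'],delta([.4455,-.1705,.15]))
im,D=cams.get_image('scene');cv2.imwrite('pics/s2.png',cv2.resize(im[60:270,200:480,::-1],(800,600)))
X=cloud('scene',D,240,300,120,170);X=X[(X[:,2]>.12)&(X[:,2]<.25)];print(np.percentile(X,[0,2,50],axis=0))
```

```text
[ 0.4452 -0.1706  0.2014] [[ 0.7124  0.7017  0.0001]
 [ 0.7017 -0.7124 -0.    ]
 [ 0.      0.0001 -1.    ]] [-35.2376  16.019   88.4681   0.0013  75.5092  10.1959] [0.2142 0.1205 0.2329] 3.7 [0.0292 0.0077 5.1363]
[[ 0.5113 -0.1391  0.1353]
 [ 0.512  -0.1354  0.1442]
 [ 0.5471 -0.1171  0.1796]]
```

View pics/s2.png

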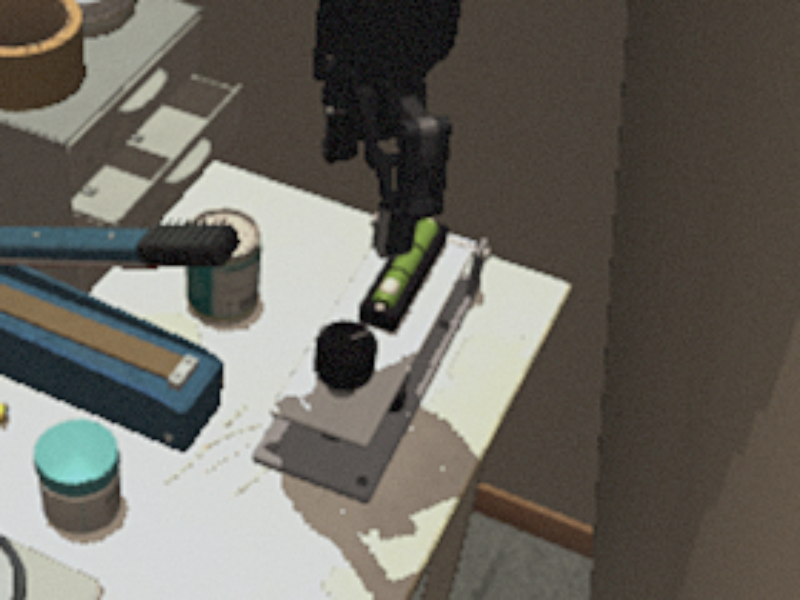

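The crop shows the gripper coming in above the shelf, with the knob clear at crop (345,355). The white bubble sits at the knob end of the level, around (388,290). The handle's tip starts at x≈0.511, which leaves the gripper body enough room. I'll descend now.

{"op": "move_arm", "data": {"jaw": [8.5,8.5,8.5,8.5,8.5,8.5,8.5,8.5], "dp": [[0.03,0,2.0],[0,0,2.0],[0,0,2.0],[0,0,2.0],[0,0,1.5],[0,0,1.0],[0,0,0.0],[0,0,0]], "turn": [[0,0,0],[0,0,0],[0,0,0],[0,0,0],[0,0,0],[0,0,0],[0,0,0],[0,0,0]]}}

```text
time_s: 4.42
position: [0.4455, -0.1705, 0.0963]
tool_rot: [[0.712, 0.702, -0.0], [0.702, -0.712, 0.0], [-0.0, -0.001, -1.0]]
ft_force: [0.5, 0.1, 0.3]
grip_width: 0.0847
gripper_force: 0.0
```

{"op": "move_arm", "data": {"jaw": [8.5,8.5,8.5,8.5,8.5,8.5], "dp": [[0,0,1],[0,0,1],[0,0,0.7],[0,0,0.3],[0,0,0],[0,0,0]], "turn": [[0,0,0],[0,0,0],[0,0,0],[0,0,0],[0,0,0],[0,0,0]]}}

```text
time_s: 4.92
position: [0.4457, -0.1706, 0.0668]
tool_rot: [[0.711, 0.703, 0.001], [0.703, -0.711, -0.0], [0.0, 0.001, -1.0]]
ft_force: [-0.4, -0.8, -0.3]
grip_width: 0.0849
gripper_force: 0.0
```

{"op": "move_arm", "data": {"jaw": [5.5,4.5,4.2,4.0,3.8,3.6,3.6,3.6], "dp": [[0,0,0],[0,0,0],[0,0,0],[0,0,0],[0,0,0],[0,0,0],[0,0,0],[0,0,0]], "turn": [[0,0,0],[0,0,0],[0,0,0],[0,0,0],[0,0,0],[0,0,0],[0,0,0],[0,0,0]], "force": 40}}

```text
time_s: 5.58
position: [0.4457, -0.1706, 0.0666]
tool_rot: [[0.711, 0.703, 0.001], [0.703, -0.711, -0.0], [0.0, 0.001, -1.0]]
ft_force: [0.2, -0.3, 5.5]
grip_width: 0.0386
gripper_force: 39.6
```

Gripped and well centred. Now I'll press.

{"op": "move_arm", "data": {"jaw": [3.4,3.4,3.4,3.4,3.4,3.4,3.4], "dp": [[0,0,0],[0,0,0.1],[0,0,0.1],[0,0,0.1],[0,0,0.1],[0,0,0],[0,0,0]], "turn": [[0,0,0],[0,0,0],[0,0,0],[0,0,0],[0,0,0],[0,0,0],[0,0,0]], "force": 70}}

```text
time_s: 6.17
position: [0.4458, -0.1702, 0.063]
tool_rot: [[0.711, 0.703, 0.001], [0.703, -0.711, -0.001], [0.001, 0.001, -1.0]]
ft_force: [-1.7, 5.1, 13.2]
grip_width: 0.0386
gripper_force: 70.2
```

{"op": "move_arm", "data": {"jaw": [3.4,3.4,3.4,3.4], "dp": [[0,0,0.1],[0,0,0.1],[0,0,0],[0,0,0]], "turn": [[0,0,0],[0,0,0],[0,0,0],[0,0,0]]}}

```text
time_s: 6.5
position: [0.4459, -0.17, 0.0613]
tool_rot: [[0.711, 0.703, 0.002], [0.703, -0.711, -0.001], [0.001, 0.002, -1.0]]
ft_force: [-2.9, 7.9, 15.7]
grip_width: 0.0384
gripper_force: 70.5
```

Pressing also tilts the knob with the shelf, and this puts a side load on the tool. I'll follow that tilt (about -x world) and shift slightly in +y.

{"op": "move_arm", "data": {"jaw": [3.4,3.4,3.4,3.4], "dp": [[0.04,-0.04,0],[0.03,-0.03,0],[0,0,0],[0,0,0]], "turn": [[-0.01,-0.01,0],[-0.01,-0.01,0],[0,0,0],[0,0,0]]}}

```text
time_s: 6.83
position: [0.4457, -0.17, 0.0608]
tool_rot: [[0.711, 0.703, 0.001], [0.703, -0.71, -0.03], [-0.021, 0.022, -1.0]]
ft_force: [-1.5, -1.4, 7.8]
grip_width: 0.0382
gripper_force: 70.1
```

Run:
```python
from h import *
s=observe();print(s['position'],s['tool_rot'],s['ft_force'],s['wrist_torque'],s['grip_width'],s['time_s'])
im,D=cams.get_image('scene');cv2.imwrite('pics/s3.png',cv2.resize(im[120:240,270:430,::-1],(800,600),interpolation=cv2.INTER_CUBIC))
```

```text
[ 0.4457 -0.17    0.0608] [[ 0.7108  0.7034  0.0007]
 [ 0.7031 -0.7105 -0.0299]
 [-0.0205  0.0218 -0.9996]] [-1.4938 -1.3808  7.8202] [-0.361  0.227  0.007] 0.03823031293097939 6.8333
```

View pics/s3.png

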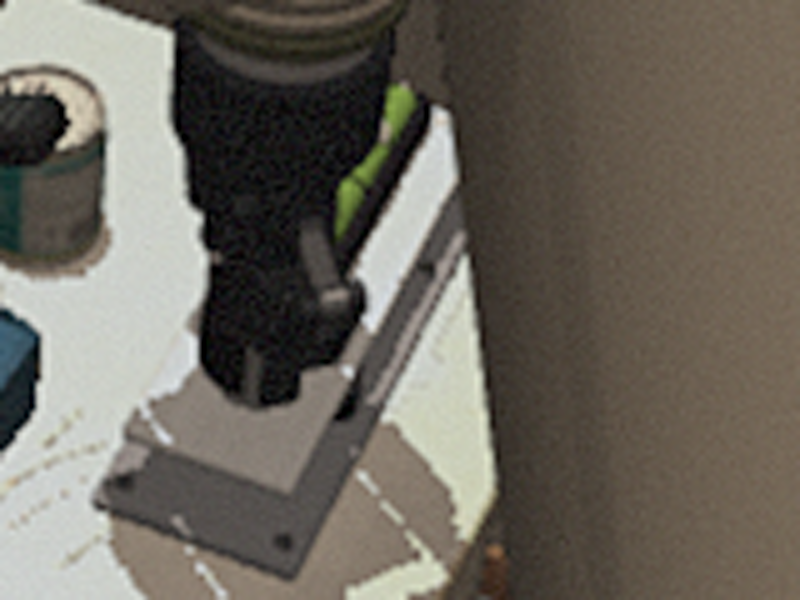

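The bubble (pale patch near crop (385,128)) has moved toward the hinge, and the force is now about 7.8 N as expected. The foot is nearly on the pad, so I'll keep pressing.

{"op": "move_arm", "data": {"jaw": [3.4,3.4,3.4,3.4], "dp": [[0,0,0.05],[0,0,0.05],[0,0,0],[0,0,0]], "turn": [[-0.002,-0.002,0],[-0.002,-0.002,0],[0,0,0],[0,0,0]]}}

```text
time_s: 7.22
position: [0.4457, -0.1699, 0.0601]
tool_rot: [[0.711, 0.703, 0.001], [0.703, -0.711, -0.035], [-0.024, 0.026, -0.999]]
ft_force: [-1.2, -0.8, 12.7]
grip_width: 0.0387
gripper_force: 70.6
```

{"op": "move_arm", "data": {"jaw": [3.4,3.4,3.4,3.4], "dp": [[0,0,0.05],[0,0,0.05],[0,0,0],[0,0,0]], "turn": [[-0.002,-0.002,0],[-0.002,-0.002,0],[0,0,0],[0,0,0]]}}

```text
time_s: 7.55
position: [0.4457, -0.1699, 0.0598]
tool_rot: [[0.711, 0.703, 0.001], [0.703, -0.71, -0.041], [-0.028, 0.03, -0.999]]
ft_force: [-4.3, -0.6, 22.2]
grip_width: 0.0386
gripper_force: 71.8
```

The foot is on the pad. I'll now turn clockwise about the knob's axis while lifting 3 mm per radian.

{"op": "move_arm", "data": {"jaw": [3.4,3.4,3.4,3.4,3.4,3.4], "dp": [[0,0,0],[0,0,-0.05],[0,0,-0.03],[0,0,-0.03],[0,0,0],[0,0,0]], "turn": [[0,0,0],[0.0018,-0.0019,0.1],[0.0018,-0.0019,0.1],[0.0018,-0.0019,0.1],[0,0,0],[0,0,0]]}}

```text
time_s: 8.05
position: [0.4455, -0.1699, 0.0607]
tool_rot: [[0.887, 0.461, -0.007], [0.46, -0.887, -0.04], [-0.025, 0.032, -0.999]]
ft_force: [-5.5, -0.6, 20.4]
grip_width: 0.0385
gripper_force: 71.8
```

Run:
```python
from h import *
s=observe();print(s['position'],s['tool_rot'],s['ft_force'],s['wrist_torque'],s['grip_width'],s['time_s'],s['q'])
im,D=cams.get_image('scene');a=cv2.resize(im[125:185,325:375,::-1],(400,480),interpolation=cv2.INTER_CUBIC)
im,D=cams.get_image('top');b=cv2.resize(im[225:255,335:410,::-1],(400,160),interpolation=cv2.INTER_CUBIC)
c=np.zeros((480,800,3),np.uint8);c[:,:400]=a;c[:160,400:]=b;cv2.imwrite('pics/s4.png',c)
```

```text
[ 0.4455 -0.1699  0.0607] [[ 0.8874  0.461  -0.0073]
 [ 0.4604 -0.8868 -0.0398]
 [-0.0248  0.0319 -0.9992]] [-5.4925 -0.5994 20.389 ] [ 0.4187  1.0146 -0.0459] 0.03851238715318302 8.05 [-33.9645  26.6136 100.1018  -2.6828  52.3903  30.2126]
```

View pics/s4.png

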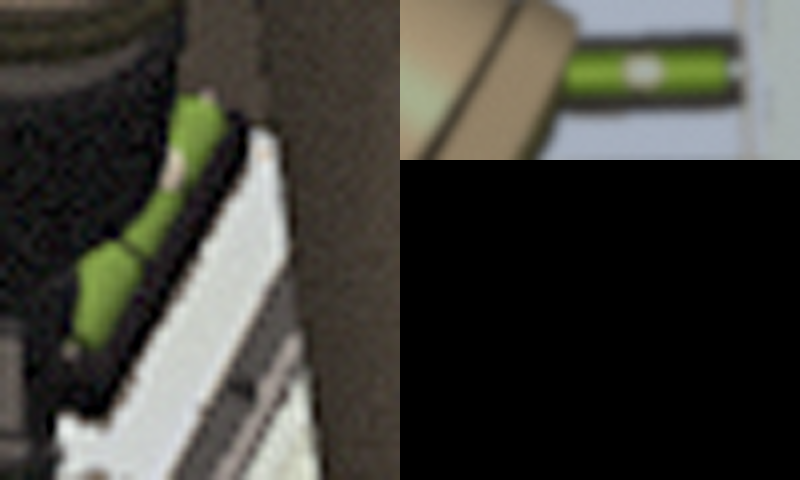

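The top crop shows the white bubble at crop (643,70), i.e. image column ≈380.6, about 18 mm to the hinge side. I'll turn further.

{"op": "move_arm", "data": {"jaw": [3.4,3.4,3.4,3.4,3.4,3.4], "dp": [[-0.02,-0.01,-0.03],[-0.02,-0.01,-0.04],[0,0,-0.04],[0,0,-0.03],[0,0,0],[0,0,0]], "turn": [[0.0018,-0.0019,0.1],[0.0018,-0.0019,0.1],[0.0018,-0.0019,0.1],[0.0018,-0.0019,0.1],[0,0,0],[0,0,0]]}}

```text
time_s: 8.65
position: [0.4453, -0.1697, 0.0619]
tool_rot: [[0.997, 0.079, -0.016], [0.078, -0.996, -0.034], [-0.019, 0.033, -0.999]]
ft_force: [-3.0, -0.7, 17.3]
grip_width: 0.0384
gripper_force: 71.9
```

```bash
cat > b.py <<'E'
from h import *
def tube(im):
    c=im[228:250,338:408].astype(int); g=(c[...,1]-c[...,2]>40)&(c[...,1]>60); v,u=np.nonzero(g); return u+338,v+228
a=cv2.imread('pics/top1.png')[...,::-1]; u,v=tube(a); r=int(round(v.mean()))
print('start tube cols',np.percentile(u,[0,1,50,99,100]),'row',r)
s=observe();print(s['position'],s['ft_force'],s['wrist_torque'],s['time_s'])
im,D=cams.get_image('top')
f=lambda i:i[r-2:r+3].astype(int).mean(0)
print('start blue',[(k,int(x)) for k,x in zip(range(340,402),f(a)[340:402,2])])
print('start green',[int(x) for x in f(a)[340:402,1]])
print('now blue',[(k,int(x)) for k,x in zip(range(355,402),f(im)[355:402,2])]);print('now green',[int(x) for x in f(im)[355:402,1]])
E
python3 b.py
```

```text
start tube cols [348. 349. 376. 396. 396.] row 238
[ 0.4453 -0.1697  0.0619] [-3.0404 -0.6851 17.3355] [ 0.9206  0.5488 -0.0923] 8.65
start blue [(340, 189), (341, 179), (342, 146), (343, 96), (344, 76), (345, 96), (346, 105), (347, 90), (348, 61), (349, 47), (350, 59), (351, 83), (352, 110), (353, 131), (354, 141), (355, 144), (356, 142), (357, 131), (358, 108), (359, 78), (360, 56), (361, 49), (362, 48), (363, 46), (364, 42), (365, 40), (366, 44), (367, 46), (368, 47), (369, 47), (370, 47), (371, 47), (372, 47), (373, 46), (374, 46), (375, 47), (376, 46), (377, 46), (378, 44), (379, 41), (380, 38), (381, 41), (382, 44), (383, 45), (384, 46), (385, 45), (386, 45), (387, 45), (388, 44), (389, 45), (390, 44), (391, 44), (392, 44), (393, 44), (394, 44), (395, 49), (396, 67), (397, 92), (398, 110), (399, 124), (400, 148), (401, 171)]
start green [174, 165, 135, 91, 74, 94, 105, 97, 95, 114, 129, 135, 143, 152, 158, 159, 158, 153, 144, 136, 135, 135, 135, 128, 113, 107, 120, 131, 134, 135, 135, 134, 134, 134, 133, 134, 133, 133, 127, 115, 104, 112, 127, 132, 133, 133, 132, 133, 131, 131,
[... 151 characters left out ...]
3), (362, 103), (363, 99), (364, 89), (365, 71), (366, 55), (367, 47), (368, 48), (369, 50), (370, 57), (371, 74), (372, 102), (373, 126), (374, 141), (375, 146), (376, 145), (377, 136), (378, 116), (379, 85), (380, 58), (381, 47), (382, 48), (383, 48), (384, 48), (385, 47), (386, 47), (387, 47), (388, 48), (389, 47), (390, 46), (391, 46), (392, 46), (393, 47), (394, 47), (395, 57), (396, 82), (397, 106), (398, 119), (399, 130), (400, 151), (401, 172)]
now green [130, 130, 130, 130, 130, 130, 130, 129, 125, 114, 98, 95, 111, 130, 136, 136, 134, 140, 150, 158, 162, 161, 155, 141, 119, 114, 127, 135, 136, 135, 135, 134, 135, 135, 134, 134, 134, 134, 133, 130, 121, 114, 117, 124, 135, 150, 163]
```

The lines are at columns 364.7 and 380, so the middle is ≈372.4. The bubble is at 375.3, i.e. about -6 mm. I need about 0.23 rad more.

{"op": "move_arm", "data": {"jaw": [3.4,3.4,3.4,3.4,3.4,3.4], "dp": [[0,0,-0.03],[0,0,-0.03],[0,0,-0.01],[0,0,0],[0,0,0],[0,0,0]], "turn": [[0.0018,-0.0019,0.1],[0.0018,-0.0019,0.1],[0.0006,-0.0006,0.03],[0,0,0],[0,0,0],[0,0,0]]}}

```text
time_s: 9.2
position: [0.4453, -0.1696, 0.0626]
tool_rot: [[0.988, -0.151, -0.02], [-0.151, -0.988, -0.03], [-0.015, 0.032, -0.999]]
ft_force: [-4.3, -0.8, 18.2]
grip_width: 0.0386
gripper_force: 72.2
```

```bash
python3 b.py | grep -v start
python3 - <<'E'
from h import *
for n in('scene','top'):
    im,D=cams.get_image(n)
    for q in('jar_2_mid','tin_1_mid','tape_3_mid'):
        r=cams.mark_of(n,q); print(n,q,r and np.multiply(r[0]['location'],[560,420]))
E
```

```text
[ 0.4453 -0.1696  0.0626] [-4.264  -0.7939 18.2326] [ 1.1217  0.3562 -0.0871] 9.2
now blue [(355, 104), (356, 103), (357, 103), (358, 103), (359, 103), (360, 103), (361, 104), (362, 103), (363, 101), (364, 95), (365, 81), (366, 62), (367, 52), (368, 65), (369, 95), (370, 122), (371, 138), (372, 146), (373, 145), (374, 139), (375, 122), (376, 93), (377, 65), (378, 48), (379, 41), (380, 40), (381, 44), (382, 47), (383, 48), (384, 47), (385, 47), (386, 47), (387, 48), (388, 47), (389, 47), (390, 47), (391, 45), (392, 46), (393, 46), (394, 47), (395, 57), (396, 82), (397, 104), (398, 115), (399, 128), (400, 151), (401, 172)]
now green [129, 130, 129, 130, 130, 130, 130, 129, 127, 121, 106, 90, 93, 112, 132, 147, 157, 161, 161, 159, 150, 139, 132, 126, 112, 108, 122, 133, 136, 135, 135, 134, 134, 135, 134, 134, 133, 133, 133, 130, 122, 115, 116, 122, 133, 149, 164]
scene jar_2_mid [227.808 228.48 ]
scene tin_1_mid [275.52  151.116]
scene tape_3_mid [250.824 325.416]
top jar_2_mid [248.192 183.414]
top tin_1_mid [348.88  172.914]
top tape_3_mid [350.616 172.116]
```

The bubble is at 372.5 (middle ≈372.2), so it is centred. The push is 18 N, and the pad showed stiff contact earlier. I'll hold briefly, then hand in.

{"op": "move_arm", "data": {"jaw": [3.4,3.4,3.4,3.4,3.4,3.4], "dp": [[0,0,0.01],[0,0,0],[0,0,0],[0,0,0],[0,0,0],[0,0,0]], "turn": [[0,0,0],[0,0,0],[0,0,0],[0,0,0],[0,0,0],[0,0,0]]}}

```text
time_s: 10.15
position: [0.4453, -0.1696, 0.0626]
tool_rot: [[0.988, -0.151, -0.02], [-0.151, -0.988, -0.03], [-0.015, 0.032, -0.999]]
ft_force: [-4.0, -0.8, 19.4]
grip_width: 0.0385
gripper_force: 72.2
```

```bash
python3 b.py | grep -v start|head -2|cut -c1-420; python3 -c "
from rig import ticket;print(ticket.close_job())"
```

```text
[ 0.4453 -0.1696  0.0626] [-4.0492 -0.8401 19.4096] [ 1.1418  0.4018 -0.1049] 10.15
now blue [(355, 103), (356, 103), (357, 103), (358, 104), (359, 104), (360, 104), (361, 104), (362, 103), (363, 102), (364, 95), (365, 82), (366, 62), (367, 52), (368, 64), (369, 94), (370, 122), (371, 139), (372, 146), (373, 146), (374, 139), (375, 123), (376, 97), (377, 67), (378, 48), (379, 41), (380, 40), (381, 44), (382, 47), (383, 48), (384, 48), (385, 47), (386, 47), (387, 47), (388, 47), (389, 46), (390, 46),
the job is handed in; nothing more can be done
None
```

I handed the job in with the knob still gripped, the foot pressed on the pad at about 19 N and the bubble within about 1 mm of the middle; the judge's result was not shown.

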